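# Slide a porous specimen under the video microscope

## Robot

A 7-joint arm with a two-finger parallel gripper is mounted at the origin on the work surface. World frame = base frame: x ahead of the robot, y to its left, z up, the work surface at z = 0. Lengths are in m, angles in rad, forces in N, time in s.
With the tool pointing down it reaches from about 0.425 to 0.925 m from the base axis. Payload 6.8 kg.
Tool frame: the origin (TCP) lies at the very end of the fingers, on their centre line; the grasp point (between the pads) lies 19 mm behind it (grip_point_offset is the distance from the TCP to the grasp point, in m); z points along the fingers, y is the line along which they close (so a half turn about z gives the same grasp; the last joint's range is limited). The gripper opens to 85 mm and grips with 20 to 120 N. Pads are 22 mm wide; open, the fingers measure 114 mm over their backs; the gripper's body (76 mm by 85 mm) begins 54 mm behind the grasp point. The pads swing forward as they close: fully open they stand 13 mm farther back than shut.
Start: joints at [1.073, 0.477, 0.022, 1.555, -0.011, 1.109, -0.083], TCP at [0.257, -0.624, 0.201] pointing down, gripper open.
Joint ranges: [-2.96, 2.96], [-0.34, 2.1], [-1.41, 1.46], [0.24, 2.44], [-1.37, 4.51], [0.17, 1.92], [-2.96, 2.96]. Speed limits (rad/s): [2.39, 2.39, 3.14, 3.14, 3.14, 3.14, 3.14].

## Interface

Orientations are given as a unit quaternion [w, x, y, z].
In Python, from station import * gives the robot as it stands.
- The arm moves only by the tool carry_out, never from a script. Its argument "rows" is text: rows parted by semicolons, each of 4 numbers parted by spaces: the shift along the world's x, y, z in mm, then the turn about the world's z in degrees. In form: dx dy dz yaw; .... A call has 1 to 10 rows; each row shifts and turns the commanded pose from where the row before left it; what a row does not reach is not made up. A row lasts 1/8 s, in which the tool goes at most 62.5 mm and 10.7 degrees, less where a joint would pass 70% of its speed; a pose out of reach is approached as far as the arm can. A call is refused whole if a number of a shift passes 62.5 or a number of a turn 10.7, either way. A call with a gripper value outside its range is refused whole. "claw" is the finger opening in mm, from 0 to 85.4, set as the call begins (left out, the last holds). The fingers move at their own pace and stop on an object; "force" is the grip in N (left out, the last holds). Time passes only in rows, so rows that do not move let the fingers close. It gives the time, the measured TCP pose, the force, the opening and the grip force at its end, in the units of the state.
- get_obs(): the state, without advancing time (a new reading comes with each control period).
- read_camera(name): name is "scene" or "top" or "wrist"; returns a dict with "img" (420x560x3 uint8, blue, green, red), "fov_y" (degrees; the focal length in pixels is half the picture's height over the tangent of half this angle, whatever the lens; pixels are square), "cx", "cy" (the principal point, pixels), "distortion" ([k1, k2, p1, p2, k3] as OpenCV has them; the pictures are not rectified), "world_to_cam" (4x4, takes a point from world to camera coordinates). Camera axes: x right, y up, looking along -z (the intrinsics and any distortion apply to the point x, -y, -z); pixel columns grow to the right and rows downward; lengths in m; the calibration is good to about 2 mm. A picture is of the moment at which its call begins. There is no depth.
- hand_in(): hands the job in; it is judged then, once.
Trained networks look in the newest picture that a camera, given by its name, has taken for a name from the list of things; names that differ only in an ending like _2 or _b are one class to them, and where a whole thing is asked for, a point or a joint stands for the part that bears it (a point fixed in the world has none). Each returns a list of dicts, best first, with "confidence" (0 to 1); they miss things now and then, are a little off and sometimes report something else, mostly with a low value. They report only what shows in the picture. A call takes as long as a camera call. They do not tell look-alikes from the thing itself.
- recognise(camera, thing): "centre" ([column, row] in pixels, amid what is visible of it).
- outline_of(camera, thing): "pixels" (420x560 bool, what is visible of it) and "centre" ([column, row] in pixels, amid what is visible of it).
- place_of(camera, thing): "centre" ([column, row] in pixels: a listed point, or the origin of a listed thing).
The state is a dict: "t": time; "q": joint angles; "joint_vel": joint speeds; "joint_torque": joint torques, N m; "eef_pos": TCP position; "tool_rot": TCP orientation; "contact_force": force on the tool from outside, world axes, zero at the start; "torque": the same for the moment, N m; "gripper_width": opening from 0.0 (shut) to 1.0 (fully open); "grasp_force": force on a finger pad.
Only numpy, scipy, OpenCV 4.12 (cv2) and the standard library are available. Lean on these libraries where they do the work, as an engineer would, in place of code of your own. Each camera call takes 0.05 s, during which the arm holds its last target. There are 200 camera calls.

## Task

Gently set the dark specimen with the white grainy top into the tray of the sled, standing upright as it is now. Then, without lifting the sled off the microscope's base plate, slide it between the guide rails and under the ring light until it is fully home against the yellow stop, and let go. Do not touch the microscope head, and leave the other two samples and the jar where they are.

Things in the scene. Friction and masses are not known exactly. Their poses are not given: they have to be found in the camera images.
- specimen: dark porous block with white grains, top covered in white grains; 36 x 36 x 40 mm high, about 0.09 kg, loose on the bench. Origin: centre of its underside; z up, x and y normal to its side faces
- sled: loose aluminium plate 156 (x) x 58 (y) x 6 mm, about 0.25 kg, lying on the black base plate in front of the guide mouth. Origin: centre of its underside; x points along it from the green handle to the blue-rimmed tray. Its front edge is at x = +78 mm, 26 mm beyond the tray centre. It just slides on the base plate, nothing holds it
- tray (a point): centre of the floor of the sled's square tray (sled x = +52 mm, 6 mm above the sled's underside). The inside is 46 x 46 mm with a blue rim 4 mm high and 4 mm wide; axes as the sled's
- handle (a point): grip point of the sled's green upright handle (sled x = -53 mm, 38 mm above the underside, 105 mm behind the tray centre). The handle is 30 mm along sled x, 12 mm thick along sled y and rises from 6 to 51 mm above the sled's underside; axes as the sled's
- stand: fixed microscope stand with a black base plate 12 mm thick, 130 mm wide, from x = -350 to +170 mm. Origin: on the bench under the lens axis; x points along the guide, the way the sled goes in; y across it, z up. Column 40 x 60 mm, 342 mm tall, at x = +130 mm
- focus (a point): point on top of the base plate straight below the lens, where the tray centre comes (within 2 mm) when the sled's front edge is against the yellow stop, whose face is at x = +28 mm; axes as the stand's
- mouth (a point): middle of the guide's flared mouth on top of the base plate, 138 mm before the lens axis; axes as the stand's. Two aluminium rails 10 mm high (tops 22 mm above the bench) flare from about 105 mm apart here to 64 mm at 33 mm further in, then run straight and parallel past the lens axis to the stop
- head: fixed microscope head above the guide; origin: centre of the underside of its black ring light, 68 mm above the bench (56 mm above the base plate). Ring light 84 mm in diameter, 26 mm thick; above it a barrel of 28 mm radius up to 284 mm above the bench, carried from the column side (+x of the stand)
- clay_sample: bystander: red-brown block 36 x 36 x 40 mm, origin at the centre of its underside
- pale_sample: bystander: pale yellow-beige block 36 x 36 x 40 mm, origin at the centre of its underside
- jar: bystander: amber jar, 56 mm in diameter, 70 mm high, origin at the centre of its underside
There are look-alikes about, which are no part of the job. Of the things like the sled, leave any that is orange; of the rest the larger one is meant. There is more than one size of the specimen; the one meant has the size given above.

How it is judged:
By the outcome, as a careful person would: the job done as asked, in the order asked, and still so for the second after the job is handed in, with the robot touching nothing.
It also fails if it takes over 51 s, if anything falls off the work surface, if the arm or the gripper's body presses on something with over 40 N, if the wrist force passes 120 N, or if a joint passes its speed limit or range.

## Working session

There is one attempt and no reset: what is moved stays moved. The work goes in short steps, Python scripts to look and compute and a tool call to move; the robot and the scene stay as the last step left them, time stands still between calls to the robot, and variables do not carry over. Pictures are saved under pics/ and viewed, at most 10 in all, crops included, and the job is handed in when it is done.

Besides the shell and the picture viewer there is one more tool, called after "Call:" by a JSON object that holds its "name" and its "arguments". carry_out: Moves the arm, as the interface text tells. Its arguments: {"type":"object","properties":{"rows":{"type":"string"},"claw":{"type":"number"},"force":{"type":"number"}},"required":["rows"]}

```bash
ls; mkdir -p pics
cat > h.py <<'E'
from station import *
import numpy as np, cv2
def K(c):
    f=210/np.tan(np.radians(c["fov_y"])/2); return np.array([[f,0,c["cx"]],[0,f,c["cy"]],[0,0,1.]])
def ray(c,px):
    u=cv2.undistortPoints(np.array([[px]],float),K(c),np.array(c["distortion"],float))[0,0]
    W=np.array(c["world_to_cam"]);R=W[:3,:3];t=W[:3,3]
    return -R.T@t, R.T@np.array([u[0],-u[1],-1])
def at(c,px,z):
    o,d=ray(c,px); return o+d*(z-o[2])/d[2]
def proj(c,P):
    W=np.array(c["world_to_cam"]);p=np.atleast_2d(P)@W[:3,:3].T+W[:3,3]
    p=p*[1,-1,-1]
    return cv2.projectPoints(p,np.zeros(3),np.zeros(3),K(c),np.array(c["distortion"],float))[0][:,0]
E
python3 - <<'E'
from h import *
np.set_printoptions(precision=3,suppress=True)
zs=dict(specimen=0,tray=.018,handle=.05,focus=.012,mouth=.012,sled=.012,stand=0,head=.068,clay_sample=0,pale_sample=0,jar=0)
for n in ["top","scene"]:
    c=read_camera(n); cv2.imwrite(f"pics/{n}0.png",c["img"])
    print(n,c["fov_y"],ray(c,(280,210))[0])
    for k,z in zs.items():
        for r in place_of(n,k): print(k,np.round(r["centre"],1),round(r["confidence"],2),at(c,r["centre"],z)[:2])
print(get_obs())
E
```

```text
pics
top 57.32606443536586 [0.476 0.04  0.762]
specimen [177.5 198.4] 0.66 [0.589 0.238]
tray [297.6 277.8] 0.82 [ 0.429 -0.   ]
tray [319.9 188.6] 0.68 [ 0.602 -0.047]
handle [208.7 142.8] 0.92 [0.688 0.167]
handle [262.4 191.1] 0.86 [0.593 0.065]
handle [263.1 298.9] 0.66 [0.393 0.065]
focus [413.8 192.4] 0.6 [ 0.594 -0.237]
focus [350.  311.9] 0.42 [ 0.361 -0.102]
focus [410.4 193.7] 0.16 [ 0.591 -0.229]
mouth [350.1 187.9] 0.61 [ 0.604 -0.108]
sled [281.1 293.1] 0.96 [0.4   0.032]
sled [193.9 128.5] 0.8 [0.73  0.204]
sled [291.4 190.2] 0.71 [0.6   0.009]
stand [409.1 194.4] 0.9 [ 0.592 -0.231]
head [422.5 187.8] 0.84 [ 0.594 -0.233]
clay_sample [123.8 236. ] 0.89 [0.514 0.347]
pale_sample [179.5 275.9] 0.68 [0.434 0.232]
pale_sample [347.  188.6] 0.42 [ 0.605 -0.104]
jar [353.1 315. ] 0.84 [ 0.353 -0.11 ]
scene 45.82935654487108 [1.228 0.628 0.781]
specimen [361.5 317.8] 0.87 [0.627 0.361]
tray [218.1 229.3] 0.95 [ 0.611 -0.042]
tray [265.8 331.8] 0.93 [0.779 0.238]
tray [282.1 200.8] 0.86 [0.432 0.014]
handle [258.4 233. ] 0.8 [0.592 0.069]
handle [308.5 199.8] 0.66 [0.424 0.089
[... 409 characters left out ...]
[380.5 286.5] 0.72 [0.53 0.35]
pale_sample [357.5 241.3] 0.56 [0.434 0.237]
pale_sample [235.1 234.7] 0.5 [ 0.587 -0.011]
pale_sample [167.5 203.4] 0.48 [ 0.599 -0.237]
jar [267.2 176.1] 0.72 [ 0.347 -0.103]
{'t': 1.2, 'q': array([ 1.073,  0.477,  0.022,  1.555, -0.011,  1.109, -0.083]), 'joint_vel': array([ 0.002,  0.001, -0.001, -0.   ,  0.   , -0.002,  0.001]), 'joint_torque': array([ -0.001, -59.633,   1.606, -28.154,   0.012,   0.002,   0.   ]), 'eef_pos': array([ 0.257, -0.624,  0.201]), 'tool_rot': array([-0.   ,  0.981,  0.194,  0.   ]), 'contact_force': array([-0.109,  0.536, -0.505]), 'torque': array([-0.017,  0.036,  0.026]), 'grasp_force': 0.0, 'gripper_width': 1.002059280134622}
```

View pics/top0.png

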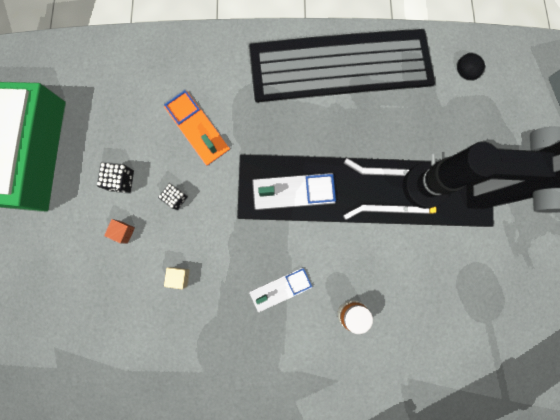

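View pics/scene0.png

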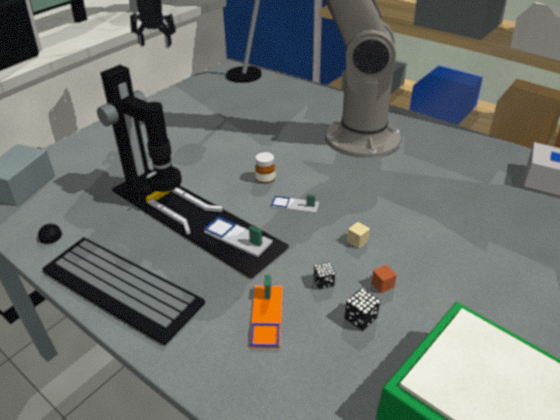

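The pictures show two grainy blocks, at top (115,177) and (172,197). The nearer one matches the 36 mm clay and pale blocks in size. There are three sleds: the orange one at (195,128), a small white one at (281,290), and a large white one on the base plate at (293,190), which is the one meant. I'll confirm both choices in one enlarged crop.

Run:
```python
from h import *
np.set_printoptions(precision=3,suppress=True)
c=read_camera("top"); im=c["img"]
a=im[150:230,90:250]; b=im[145:235,230:450]
A=cv2.resize(a,None,fx=3.6,fy=3.6,interpolation=cv2.INTER_CUBIC);B=cv2.resize(b,None,fx=3.6,fy=3.6,interpolation=cv2.INTER_CUBIC)
A=cv2.copyMakeBorder(A,0,0,0,B.shape[1]-A.shape[1],cv2.BORDER_CONSTANT)
cv2.imwrite("pics/crop1.png",cv2.vconcat([A,B])); print(A.shape,B.shape)
for k,z in [("specimen",.02),("sled",.018)]:
    for cam in ["top","scene"]:
        cc=c if cam=="top" else read_camera("scene")
        for r in outline_of(cam,k):
            m=r["pixels"].astype(np.uint8)
            ct=max(cv2.findContours(m,0,1)[0],key=cv2.contourArea)
            w=np.array([at(cc,p[0].astype(float),z)[:2] for p in ct],np.float32)
            print(k,cam,r["centre"],round(r["confidence"],2),cv2.minAreaRect(w*1000))
```

```text
(288, 792, 3) (324, 792, 3)
specimen top [113.2, 176.3] 0.87 ((629.9533081054688, 361.75482177734375), (74.01445007324219, 59.727325439453125), 83.52658081054688)
specimen top [172.4, 199.8] 0.7 ((588.4022216796875, 242.1343231201172), (47.0537109375, 36.38282012939453), 51.221580505371094)
specimen top [292.8, 187.8] 0.39 ((598.251953125, 3.8190536499023438), (58.864219665527344, 158.06979370117188), 4.086205005645752)
specimen scene [323.0, 276.2] 0.94 ((590.6151123046875, 245.4925994873047), (77.43788146972656, 42.64840316772461), 34.3577995300293)
specimen scene [362.6, 310.1] 0.63 ((622.078857421875, 355.11737060546875), (69.32719421386719, 86.73994445800781), 83.81027221679688)
sled top [198.0, 128.0] 0.8 ((731.737060546875, 199.19720458984375), (158.13232421875, 58.35867691040039), 35.182090759277344)
sled top [293.2, 189.6] 0.69 ((599.4479370117188, 3.636688232421875), (60.7111930847168, 158.20201110839844), 4.06502628326416)
sled top [281.2, 291.9] 0.69 ((407.8124084472656, 32.86513900756836), (45.00990295410156, 117.27605438232422), 23.82328987121582)
sled top [427.5, 186.5] 0.33 ((607.0554809570312, -230.77871704101562), (196.1568603515625, 700.6408081054688), 5.449291706085205)
sled scene [269.5, 314.7] 0.73 ((732.33056640625, 203.51644897460938), (191.7834014892578, 59.52641296386719), 36.24911117553711)
sled scene [297.2, 201.4] 0.71 ((412.2978515625, 43.66138458251953), (71.39776611328125, 115.8526840209961), 24.329994201660156)
sled scene [237.0, 236.2] 0.67 ((594.4212036132812, 8.285919189453125), (80.71434020996094, 163.97959899902344), 4.492683410644531)
```

View pics/crop1.png

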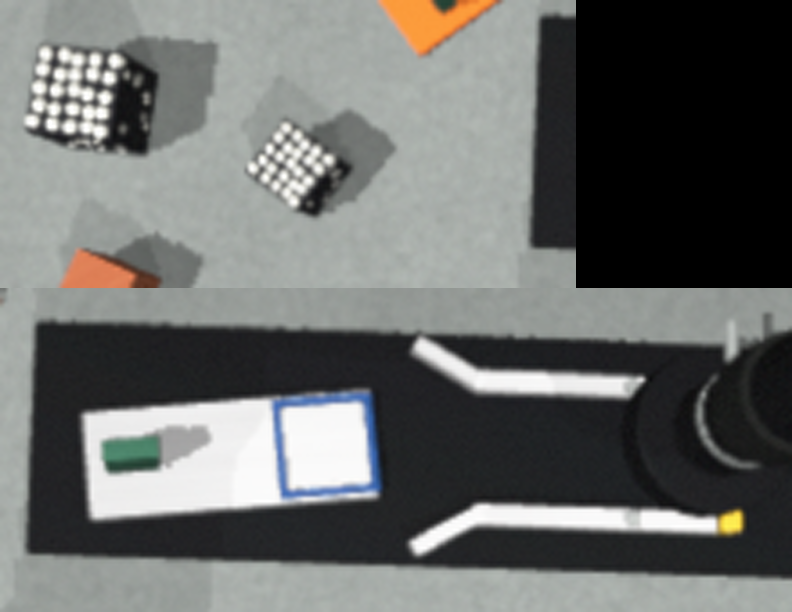

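The crop confirms both: the small grainy block at top (172,196), about 36 mm against about 55 mm for the other, and the large white sled at (293,190). Next I'll work out the geometry from the corners.

Run:
```python
from h import *
np.set_printoptions(precision=4,suppress=True)
c=read_camera("top"); im=c["img"]
def w(pts,oy,ox,yy,z): return np.array([at(c,((p[0]+.5)/3.6-.5+ox,(p[1]-yy+.5)/3.6-.5+oy),z)[:2] for p in pts])
S=w([(287,119),(245,171),(302,213),(344,163)],150,90,0,.04); print("spec",S,S.mean(0))
L=w([(82,411),(370,391),(380,495),(91,521)],145,230,288,.018);print("sled",L,L.mean(0))
P=w([(37,323),(28,552),(720,345),(792,577)],145,230,288,.012);print("plate",P)
R=w([(478,392),(640,397),(478,504),(640,509),(718,512),(718,532),(742,532)],145,230,288,.022);print("rails",R)
ang=lambda v:np.degrees(np.arctan2(v[1],v[0]))
print("angs",[ang(S[(i+1)%4]-S[i]) for i in range(4)],"sled",ang(L[1]-L[0]),ang(L[2]-L[3]),"plate",ang(P[2]-P[0]),ang(P[3]-P[1]),ang(P[1]-P[0]),"rail",ang(R[1]-R[0]),ang(R[4]-R[2]))
# refine: white sled mask
roi=np.zeros(im.shape[:2],np.uint8); roi[168:216,248:345]=1
m=((im.min(2)>110)|((im[...,0]>im[...,2].astype(int)+50)))&(roi>0)
ct=max(cv2.findContours(m.astype(np.uint8),0,1)[0],key=cv2.contourArea)
print("sledmask",cv2.minAreaRect(np.array([at(c,p[0].astype(float),.018)[:2] for p in ct],np.float32)*1000))
# plate edges: dark mask, fit lines
g=im.max(2)
up=[];lo=[]
for x in range(245,340):
    col=g[:,x].astype(float); 
    d=np.diff(col); a=145+np.argmin(d[145:170]); b=205+np.argmax(d[205:232]); up.append(at(c,(x,a+.5),.012)[:2]); lo.append(at(c,(x,b+.5),.012)[:2])
for e in(up,lo):
    vx,vy,x,y=cv2.fitLine(np.array(e,np.float32),cv2.DIST_HUBER,0,.001,.001).ravel(); print("edge",np.degrees(np.arctan2(vy,vx)),x,y)
```

```text
spec [[0.6134 0.2439]
 [0.5857 0.2661]
 [0.5628 0.2349]
 [0.5892 0.2127]] [0.5878 0.2394]
sled [[ 0.623   0.0853]
 [ 0.6325 -0.0725]
 [ 0.575  -0.0764]
 [ 0.5625  0.0807]] [0.5982 0.0043]
plate [[ 0.6742  0.1105]
 [ 0.5466  0.1155]
 [ 0.6594 -0.2732]
 [ 0.5279 -0.3077]]
rails [[ 0.6308 -0.1313]
 [ 0.6276 -0.2217]
 [ 0.5691 -0.1291]
 [ 0.5655 -0.2187]
 [ 0.5635 -0.2626]
 [ 0.5525 -0.262 ]
 [ 0.5523 -0.2757]]
angs [np.float64(141.25886986071308), np.float64(-126.2733666570279), np.float64(-40.00153392773143), np.float64(52.18547524915323)] sled -86.53635568139556 -85.43795305541241 plate -92.19771826300264 -92.5176858558588 177.75241002862785 rail -91.9860768367251 -92.38508823584392
sledmask ((597.9669189453125, 4.348716735839844), (60.60936737060547, 159.86631774902344), 4.064721584320068)
edge 87.730484 0.67120653 0.019395234
edge 87.53388 0.5409077 0.0084245885
```

Call:
{"name": "carry_out", "arguments": {"rows": "20.7 54 0 1.9;20.7 54 0 1.9;20.7 54 0 1.9;20.7 54 0 1.9;20.7 54 0 1.9;20.7 54 0 1.9;20.7 54 0 1.9;20.7 54 0 1.9;20.7 54 0 1.8;20.7 54 0 1.8", "claw": 70, "force": 25}}

```text
t: 2.85
eef_pos: [0.4641, -0.0827, 0.2015]
tool_rot: [0.0, 0.936, 0.352, 0.0]
contact_force: [-0.1, 0.2, 0.6]
gripper_width: 0.822
grasp_force: 0.0
```

Call:
{"name": "carry_out", "arguments": {"rows": "20.7 54 0 1.8;20.7 54 0 1.8;20.7 54 0 1.8;20.7 54 0 1.8;20.7 54 0 1.8;20.5 53 0 1.6;0 0 0 0;0 0 0 0"}}

```text
t: 3.85
eef_pos: [0.5874, 0.2382, 0.2007]
tool_rot: [0.0, 0.9, 0.436, -0.0]
contact_force: [-0.4, -0.2, 0.2]
gripper_width: 0.822
grasp_force: 0.0
```

Run:
```python
from h import *
np.set_printoptions(precision=4,suppress=True)
o=get_obs();print(o["t"],o["eef_pos"],o["tool_rot"],o["gripper_width"])
c=read_camera("wrist"); cv2.imwrite("pics/w1.png",c["img"]); print(ray(c,(280,210))[0])
for r in outline_of("wrist","specimen"):
    m=r["pixels"].astype(np.uint8)
    ct=max(cv2.findContours(m,0,1)[0],key=cv2.contourArea)
    print(r["centre"],r["confidence"],cv2.minAreaRect(np.array([at(c,p[0].astype(float),.04)[:2] for p in ct],np.float32)*1000))
# predicted specimen top
a=np.radians(51.8);u=np.array([np.cos(a),np.sin(a)])*.018;v=np.array([-u[1],u[0]])
C=np.array([.5878,.2394]);print(proj(c,[[*(C+s*u+t*v),.04] for s,t in[(1,1),(1,-1),(-1,-1),(-1,1)]]))
```

```text
3.85 [0.5874 0.2382 0.2007] [ 0.0002  0.8998  0.4363 -0.0004] 0.821603472479995
[0.6392 0.3047 0.3739]
[273.6, 182.3] 0.76 ((592.122802734375, 245.59060668945312), (42.63814163208008, 37.79402160644531), 54.57697296142578)
[233.9, 64.9] 0.64 ((627.86962890625, 358.6703796386719), (53.39649963378906, 50.23257064819336), 82.82855224609375)
[[259.1265 171.4459]
 [292.4503 171.4155]
 [291.9189 203.3321]
 [259.7203 203.3634]]
```

View pics/w1.png

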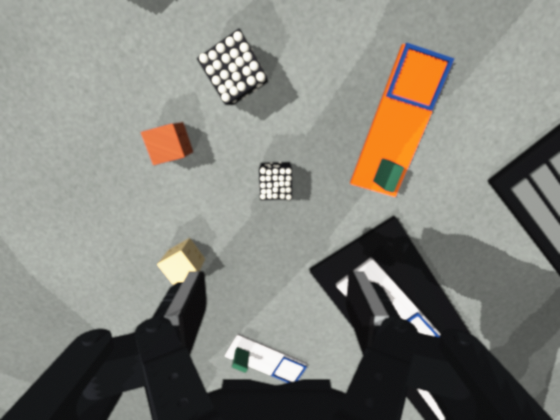

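The wrist view shows the target block at (276,181), square to the fingers and within about 1–2 px of the prediction. I'll descend and grip.

Call:
{"name": "carry_out", "arguments": {"rows": "0.5 1 -50 0;0 0 -50 0;0 0 -40 0;0 0 -25 0;0 0 -15 0;0 0 -8.5 0;0 0 0 0;0 0 0 0"}}

```text
t: 4.95
eef_pos: [0.5887, 0.24, 0.0137]
tool_rot: [0.0, 0.9, 0.436, 0.001]
contact_force: [-0.4, 0.2, -0.1]
gripper_width: 0.819
grasp_force: 0.0
```

Call:
{"name": "carry_out", "arguments": {"rows": "0 0 0 0;0 0 0 0;0 0 0 0;0 0 0 0;0 0 0 0;0 0 0 0", "claw": 20, "force": 25}}

```text
t: 5.7
eef_pos: [0.588, 0.2396, 0.0126]
tool_rot: [-0.0, 0.9, 0.436, -0.0]
contact_force: [0.3, -0.9, -0.2]
gripper_width: 0.232
grasp_force: 0.0
```

The fingers closed to 20 mm with no contact, so I'll look.

Run:
```python
from h import *
np.set_printoptions(precision=4,suppress=True)
c=read_camera("wrist");d=read_camera("scene");e=read_camera("top")
s=cv2.resize(d["img"][220:350,260:430],None,fx=2.2,fy=2.2,interpolation=2)
t=cv2.resize(e["img"][140:260,90:260],None,fx=2.2,fy=2.2,interpolation=2)
w=c["img"]
w=cv2.resize(w,(400,300))
r=cv2.hconcat([s,t]); w=cv2.copyMakeBorder(w,0,0,0,r.shape[1]-400,cv2.BORDER_CONSTANT)
cv2.imwrite("pics/m1.png",cv2.vconcat([r,w])); print(r.shape)
print(proj(d,get_obs()["eef_pos"]),proj(e,get_obs()["eef_pos"]),get_obs()["eef_pos"],get_obs()["grasp_force"],get_obs()["gripper_width"])
```

```text
Traceback (most recent call last):
cv2.error: OpenCV(4.12.0) /io/opencv/modules/core/src/matrix_operations.cpp:64: error: (-215:Assertion failed) src[i].dims <= 2 && src[i].rows == src[0].rows && src[i].type() == src[0].type() in function 'hconcat'
```

Run:
```python
from h import *
np.set_printoptions(precision=4,suppress=True)
c=read_camera("wrist");d=read_camera("scene");e=read_camera("top")
f=lambda i:cv2.resize(i,(390,290),interpolation=2)
s=f(d["img"][220:350,260:430]);t=f(e["img"][140:260,90:260]);w=f(c["img"])
r=cv2.hconcat([s,t]); w=cv2.copyMakeBorder(w,0,0,0,390,cv2.BORDER_CONSTANT)
cv2.imwrite("pics/m1.png",cv2.vconcat([r,w]))
o=get_obs();print(proj(d,o["eef_pos"]),proj(e,o["eef_pos"]),o["eef_pos"],o["grasp_force"],o["gripper_width"])
```

```text
[[322.2983 276.2184]] [[174.9994 197.8277]] [0.588  0.2396 0.0126] 0.0 0.23666397716623233
```

View pics/m1.png

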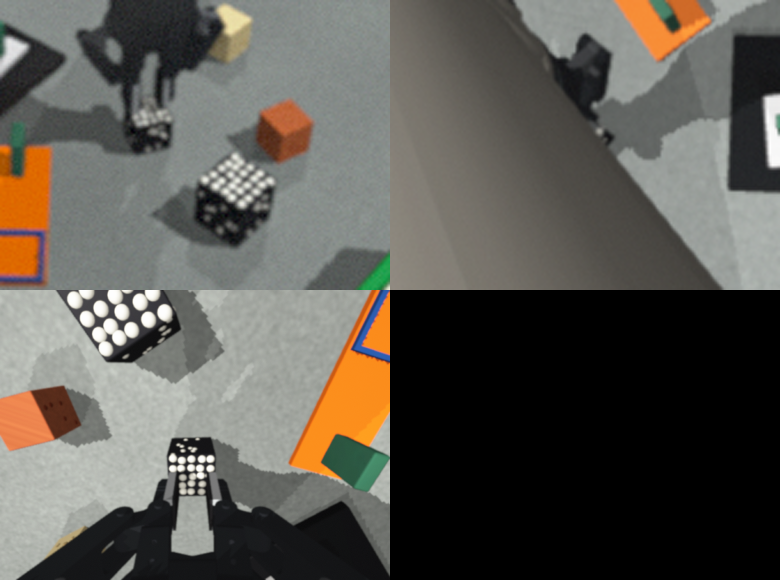

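The fingers may be behind the block or above it. A zoom should settle which.

Run:
```python
from h import *
np.set_printoptions(precision=4,suppress=True)
c=read_camera("wrist");d=read_camera("scene");o=get_obs()
a=np.radians(51.7);u=np.array([np.cos(a),np.sin(a),0]);v=np.array([-u[1],u[0],0]);T=o["eef_pos"]
pts=[T+s*.010*v+[0,0,h] for s in(1,-1) for h in (0,.03)]
print("w",proj(c,pts),"s",proj(d,pts))
C=np.array([.588,.2396,.04]);B=[C+s*.018*u+t*.018*v for s,t in[(1,1),(1,-1),(-1,-1),(-1,1)]]
print("wb",proj(c,B),"sb",proj(d,B))
f=lambda i:cv2.resize(i,(395,395),interpolation=2)
cv2.imwrite("pics/m2.png",cv2.hconcat([f(c["img"][200:320,220:340]),f(d["img"][240:300,292:352])]))
```

```text
w [[260.3398 253.1065]
 [257.654  278.4133]
 [292.9652 253.1259]
 [295.9736 278.4327]] s [[326.7251 275.3321]
 [327.3864 265.3502]
 [317.8281 277.1158]
 [318.3275 267.1315]]
wb [[241.629  244.8434]
 [312.0562 244.8873]
 [309.5389 304.943 ]
 [243.8939 304.9159]] sb [[333.7168 271.3689]
 [317.2484 274.6585]
 [312.1053 262.915 ]
 [328.1997 259.7881]]
```

View pics/m2.png

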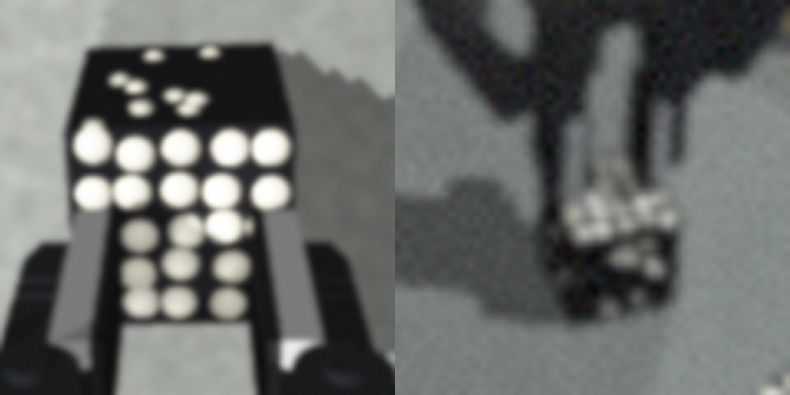

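The fingertips appear to lie over the block's top, even though the reading says z = 13 mm. I'll open in place and look again before going lower.

Call:
{"name": "carry_out", "arguments": {"rows": "1 1.5 0 0;1 1.5 0 0;0 0 0 0;0 0 0 0;0 0 0 0", "claw": 64}}

```text
t: 6.72
eef_pos: [0.59, 0.2425, 0.0126]
tool_rot: [0.0, 0.9, 0.436, -0.0]
contact_force: [-0.1, -0.1, -0.2]
gripper_width: 0.749
grasp_force: 0.0
```

Run:
```python
from h import *
np.set_printoptions(precision=4,suppress=True)
c=read_camera("wrist");d=read_camera("scene");o=get_obs()
a=np.radians(51.7);u=np.array([np.cos(a),np.sin(a),0]);v=np.array([-u[1],u[0],0]);T=o["eef_pos"]
pts=[T+s*.032*v+.011*u+[0,0,h] for s in(1,-1) for h in (0,.015,.03)]
im=c["img"].copy();ds=d["img"].copy()
f=lambda i,x,y,s:cv2.resize(i[y:y+s,x:x+s],(395,395),interpolation=2)
A=f(im,190,180,180);B=f(ds,282,230,80)
for p in proj(c,pts): cv2.circle(A,tuple(int(k) for k in (p-[190,180])*395/180),3,(0,0,255),-1)
for p in proj(d,pts): cv2.circle(B,tuple(int(k) for k in (p-[282,230])*395/80),3,(0,0,255),-1)
cv2.imwrite("pics/m3.png",cv2.hconcat([A,B])); print(T,o["gripper_width"],o["contact_force"])
```

```text
[0.59   0.2426 0.0126] 0.7496919032014682 [0.1522 0.7337 0.5164]
```

View pics/m3.png

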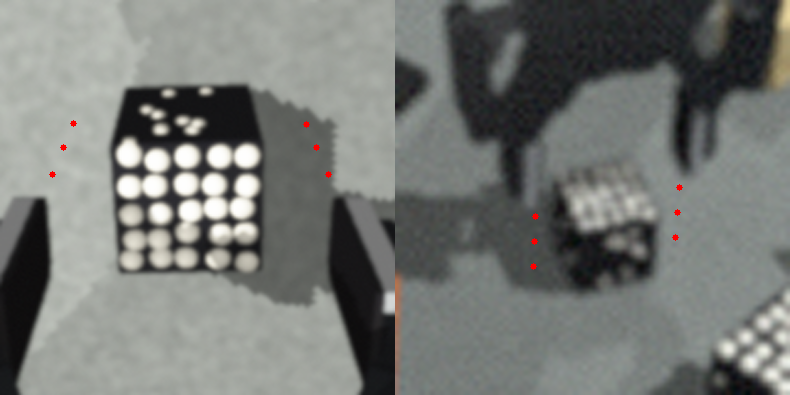

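The red marks (reported tip line at +0, +15 and +30 mm) show the real tips about 40 mm above the reported TCP at this opening. The block is untouched. I'll go lower step by step, watching the force.

Call:
{"name": "carry_out", "arguments": {"rows": "0.5 0.5 -8 0;0 0 -8 0;0 0 -8 0;0 0 -6 0;0 0 0 0;0 0 0 0"}}

```text
t: 7.58
eef_pos: [0.5907, 0.2432, -0.0172]
tool_rot: [-0.0, 0.9, 0.436, 0.0]
contact_force: [0.6, -0.4, 0.6]
gripper_width: 0.747
grasp_force: 0.0
```

Call:
{"name": "carry_out", "arguments": {"rows": "0 0 0 0;0 0 0 0;0 0 0 0;0 0 0 0;0 0 0 0", "claw": 20, "force": 25}}

```text
t: 8.2
eef_pos: [0.5909, 0.2433, -0.0169]
tool_rot: [0.0, 0.9, 0.436, 0.0]
contact_force: [-0.4, -0.6, 4.7]
gripper_width: 0.418
grasp_force: 26.0
```

Call:
{"name": "carry_out", "arguments": {"rows": "0 0 4 0;0 0 10 0;0 0 25 0;0 0 31 0;0 -20 20 4;1 -40 0 6;2 -40 0 7;2 -40 0 7;2 -40 0 7;2 -40 0 7"}}

```text
t: 9.45
eef_pos: [0.5994, 0.0217, 0.073]
tool_rot: [0.0, 0.707, 0.707, -0.0]
contact_force: [0.5, -0.4, -0.7]
gripper_width: 0.419
grasp_force: 25.4
```

Call:
{"name": "carry_out", "arguments": {"rows": "1 -25 0 4.2;1 -20 0 0;0 -15 0 0;0 0 0 0;0 0 0 0;0 0 0 0"}}

```text
t: 10.2
eef_pos: [0.6015, -0.0354, 0.0727]
tool_rot: [-0.0, 0.682, 0.732, 0.0]
contact_force: [-0.4, -0.4, -1.1]
gripper_width: 0.419
grasp_force: 25.4
```

Run:
```python
from h import *
np.set_printoptions(precision=4,suppress=True)
c=read_camera("wrist");d=read_camera("scene");o=get_obs()
print(o["t"],o["eef_pos"],o["tool_rot"],o["gripper_width"],o["grasp_force"],o["contact_force"])
for n,cc in(("wrist",c),("scene",d)):
  for r in place_of(n,"tray"): print(n,"tray",r["centre"],r["confidence"],at(cc,r["centre"],.018)[:2])
  for r in outline_of(n,"specimen"): print(n,"spec",r["centre"],r["confidence"])
f=lambda i:cv2.resize(i,(395,395),interpolation=2)
cv2.imwrite("pics/m4.png",cv2.hconcat([f(c["img"][150:400,155:405]),f(d["img"][140:260,160:280])]))
np.savez("s.npz",W=d["img"])
```

```text
10.3 [ 0.6015 -0.0359  0.0727] [-0.0001  0.682   0.7314  0.0002] 0.42012747939680517 25.38394331932068 [-0.0371  0.5387 -1.3477]
wrist tray [279.4, 234.1] 0.97 [ 0.6049 -0.045 ]
wrist tray [45.2, 153.5] 0.56 [0.4319 0.0058]
wrist tray [255.0, 396.0] 0.17 [ 0.594  -0.2145]
wrist spec [274.5, 293.6] 0.95
scene tray [267.8, 333.7] 0.79 [0.7807 0.2437]
scene tray [282.6, 201.6] 0.78 [0.4337 0.0166]
scene tray [217.3, 226.4] 0.58 [ 0.6043 -0.0507]
scene tray [263.5, 181.7] 0.19 [ 0.3937 -0.0778]
scene spec [362.2, 310.6] 0.79
scene spec [225.6, 195.9] 0.78
scene spec [265.5, 168.1] 0.73
```

View pics/m4.png

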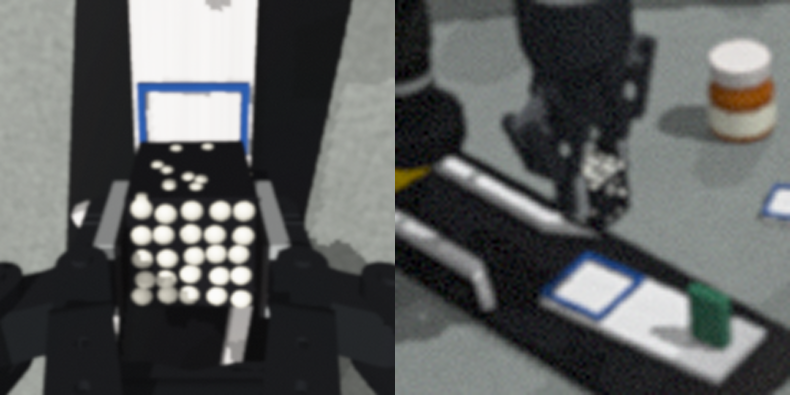

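Run:
```python
from h import *
np.set_printoptions(precision=4,suppress=True)
c=read_camera("wrist");o=get_obs();print(o["eef_pos"])
q=lambda x,y,z:at(c,(155+(x+.5)*250/395-.5,150+(y+.5)*250/395-.5),z)[:2]
zt=o["eef_pos"][2]+.0169+.04
B=np.array([q(128,198,zt),q(258,198,zt),q(255,307,zt),q(132,307,zt)]);print("block top",B,B.mean(0))
T=np.array([q(137,83,.022),q(250,83,.022)]);e=T[1]-T[0];L=np.linalg.norm(e);n=np.array([e[1],-e[0]])/L
print("tray near",T,L,n,"centre",T.mean(0)+n*.027,T.mean(0)-n*.027,np.degrees(np.arctan2(e[1],e[0])))
# segment blue
im=c["img"].astype(int);m=((im[...,0]-im[...,2]>60)&(im[...,0]>100));m[:,:230]=0;m[:,330:]=0
ys,xs=np.nonzero(m[150:300]);ys+=150;print(xs.min(),xs.max(),ys.min(),ys.max())
```

```text
[ 0.6015 -0.0367  0.0726]
block top [[ 0.5832 -0.0202]
 [ 0.6178 -0.0178]
 [ 0.621  -0.0536]
 [ 0.5853 -0.056 ]] [ 0.6018 -0.0369]
tray near [[ 0.5745 -0.0209]
 [ 0.6279 -0.0172]] 0.05354274600700119 [ 0.0689 -0.9976] centre [ 0.6031 -0.046 ] [0.5994 0.0079] 3.952878593479145
242 312 201 245
```

Call:
{"name": "carry_out", "arguments": {"rows": "1 -10 0 0;0 0 -20 0;0 0 -20 0;0 0 -12 0;0 0 -8 0;0 0 -5 0;0 0 0 0;0 0 0 0"}}

```text
t: 11.55
eef_pos: [0.603, -0.0469, 0.0081]
tool_rot: [0.0, 0.682, 0.731, 0.0]
contact_force: [0.0, -0.0, -1.5]
gripper_width: 0.417
grasp_force: 25.4
```

Run:
```python
from h import *
np.set_printoptions(precision=4,suppress=True)
c=read_camera("wrist");d=read_camera("scene");o=get_obs();print(o["eef_pos"],o["contact_force"])
f=lambda i:cv2.resize(i,(395,395),interpolation=2)
cv2.imwrite("pics/m5.png",cv2.hconcat([f(c["img"][170:340,195:365]),f(d["img"][180:270,180:270])]))
```

```text
[ 0.6029 -0.0469  0.0081] [ 1.1141 -0.9842 -0.4924]
```

View pics/m5.png

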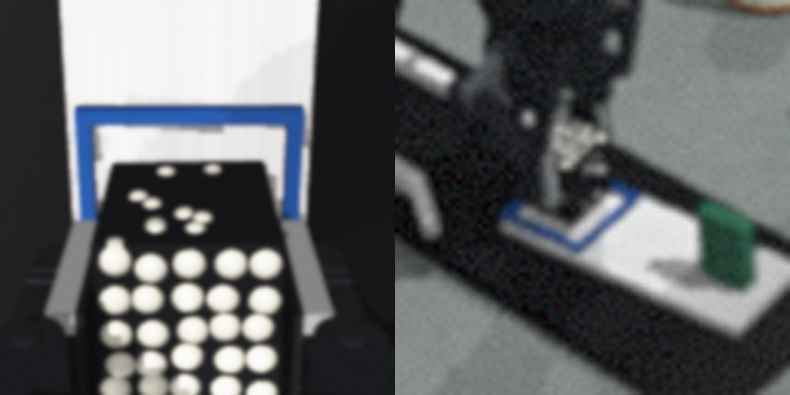

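The wrist view shows the block centred across the tray, with an expected gap of about 5.5 mm at the near rim. I'll lower it the last 7 mm.

Call:
{"name": "carry_out", "arguments": {"rows": "0 0 -3 0;0 0 -2 0;0 0 -1.2 0;0 0 -0.5 0;0 0 0 0;0 0 0 0"}}

```text
t: 12.4
eef_pos: [0.6024, -0.0469, 0.0011]
tool_rot: [-0.0, 0.682, 0.731, -0.0]
contact_force: [-2.2, -0.1, 2.9]
gripper_width: 0.415
grasp_force: 25.8
```

Call:
{"name": "carry_out", "arguments": {"rows": "0 0 0 0;0 0 0 0;0 0 0 0;0 0 0 0;0 0 10 0;0 0 30 0;0 0 40 0;0 30 30 0;0 50 0 0;0 24 0 0", "claw": 58}}

```text
t: 13.65
eef_pos: [0.6027, 0.0608, 0.1127]
tool_rot: [0.0, 0.681, 0.732, 0.001]
contact_force: [0.2, 0.0, -0.4]
gripper_width: 0.676
grasp_force: 0.0
```

Run:
```python
from h import *
np.set_printoptions(precision=4,suppress=True)
c=read_camera("wrist");d=read_camera("scene");o=get_obs();print(o["t"],o["eef_pos"],o["contact_force"],o["gripper_width"])
for n,cc in(("wrist",c),("scene",d)):
  for r in place_of(n,"handle"): print(n,"handle",r["centre"],r["confidence"],at(cc,r["centre"],.05)[:2])
  for r in place_of(n,"sled"): print(n,"sled",r["centre"],r["confidence"],at(cc,r["centre"],.012)[:2])
  for r in place_of(n,"specimen"): print(n,"spec",r["centre"],r["confidence"],at(cc,r["centre"],.018)[:2])
im=c["img"].astype(int);m=((im[...,1]-im[...,2]>25)&(im[...,1]>im[...,0])).astype(np.uint8)
for ct in cv2.findContours(m,0,1)[0]:
  if cv2.contourArea(ct)>60: print(cv2.boundingRect(ct),cv2.contourArea(ct))
f=lambda i:cv2.resize(i,(395,395),interpolation=2)
cv2.imwrite("pics/m6.png",cv2.hconcat([f(c["img"][100:400,130:430]),f(d["img"][170:270,180:280])]))
```

```text
13.75 [0.6024 0.0616 0.1122] [ 0.764   0.9295 -0.2313] 0.6811379903878175
wrist handle [411.2, 75.1] 0.75 [0.6886 0.1731]
wrist handle [267.4, 217.5] 0.74 [0.5958 0.0616]
wrist handle [25.6, 184.0] 0.64 [0.4089 0.0757]
wrist sled [72.9, 213.1] 0.89 [0.4167 0.0398]
wrist sled [268.7, 257.2] 0.7 [0.5997 0.0074]
wrist sled [448.3, 45.1] 0.63 [0.7278 0.2008]
wrist spec [271.6, 311.1] 0.62 [ 0.6065 -0.0499]
scene handle [256.3, 230.4] 0.87 [0.588 0.059]
scene handle [306.6, 197.7] 0.72 [0.4196 0.0802]
scene handle [267.1, 285.5] 0.61 [0.7063 0.1842]
scene sled [268.0, 315.1] 0.93 [0.7409 0.2124]
scene sled [293.4, 204.0] 0.89 [0.4193 0.04  ]
scene sled [236.5, 237.5] 0.8 [0.6022 0.0082]
scene spec [361.6, 316.0] 0.92 [0.6373 0.3649]
scene spec [221.1, 228.5] 0.91 [ 0.6046 -0.038 ]
(259, 193, 15, 47) 584.0
(5, 167, 41, 29) 580.0
(382, 58, 57, 33) 739.0
```

View pics/m6.png

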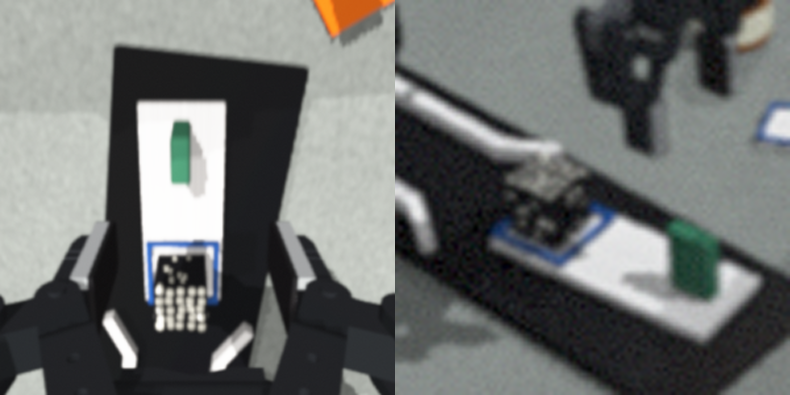

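The specimen stands upright in the tray, inside the blue rim. I'll fit the handle position to its green outline.

```bash
cat > fit.py <<'E'
from h import *
from scipy.optimize import least_squares
def fit(cam="wrist",h0=(.595,.06),ang=-86.):
    c=read_camera(cam);im=c["img"].astype(int);m=((im[...,1]-im[...,2]>25)&(im[...,1]>im[...,0])).astype(np.uint8)
    p0=proj(c,[[*h0,.04]])[0]
    cts=[k for k in cv2.findContours(m,0,1)[0] if cv2.contourArea(k)>25]
    ct=min(cts,key=lambda k:np.linalg.norm(k[:,0].mean(0)-p0))
    x,y,w,h=cv2.boundingRect(ct);ob=np.array([x,y,x+w-1,y+h-1])
    a=np.radians(ang);e=np.array([np.cos(a),np.sin(a)]);n=np.array([-e[1],e[0]])
    def bb(q):
        P=proj(c,[[*(q+s*.015*e+t*.006*n),z] for s in(1,-1) for t in(1,-1) for z in(.018,.063)])
        return np.r_[P.min(0),P.max(0)]
    r=least_squares(lambda q:bb(q)-ob,np.array(h0),x_scale=.01,diff_step=1e-4);return r.x,r.fun,ob
E
python3 - <<'E'
from fit import *
np.set_printoptions(precision=4,suppress=True)
print(fit());print(fit("scene"));print(fit("top"))
E
```

```text
(array([0.5957, 0.0596]), array([-1.108 , -2.0811,  1.3609,  1.9611]), array([260, 188, 274, 236]))
(array([0.5923, 0.0584]), array([-1.348 , -1.8242,  1.3694,  1.6943]), array([249, 225, 261, 244]))
(array([0.6938, 0.1709]), array([-4.7852, -1.0209,  5.0407,  1.0326]), array([202, 135, 212, 147]))
```

Call:
{"name": "carry_out", "arguments": {"rows": "-7 -2.5 -20 0;0 0 -30 0;0 0 -25 0;0 0 -18 0;0 0 -10 0;0 0 -6 0;0 0 0 0;0 0 0 0"}}

```text
t: 15.2
eef_pos: [0.5961, 0.0548, 0.0026]
tool_rot: [0.0, 0.682, 0.731, 0.0]
contact_force: [-0.7, -0.0, -0.5]
gripper_width: 0.678
grasp_force: 0.0
```

Call:
{"name": "carry_out", "arguments": {"rows": "0 0 0 0;0 0 0 0;0 0 0 0;0 0 0 0;0 0 0 0;0 0 0 0;0 0 0 0", "claw": 4, "force": 30}}

```text
t: 16.08
eef_pos: [0.5959, 0.0547, 0.0022]
tool_rot: [0.0, 0.682, 0.731, 0.0]
contact_force: [0.7, -0.1, 4.1]
gripper_width: 0.134
grasp_force: 32.0
```

Call:
{"name": "carry_out", "arguments": {"rows": "1.6 0 0 -0.8;1.6 0 0 -0.8;1.6 0 0 -0.8;1.6 0 0 -0.8;1.6 0 0 -0.8;1.6 0 0 -0.8;1.6 0 0 -0.8;1.6 0 0 -0.8;0 0 0 0;0 0 0 0"}}

```text
t: 17.32
eef_pos: [0.6044, 0.0561, 0.0023]
tool_rot: [-0.002, 0.722, 0.692, -0.002]
contact_force: [-11.9, 1.1, 16.5]
gripper_width: 0.133
grasp_force: 34.0
```

```bash
cat > edges.py <<'E'
from h import *
np.set_printoptions(precision=4,suppress=True)
o=get_obs();print(o["t"],o["eef_pos"],np.degrees(2*np.arctan2(o["tool_rot"][2],o["tool_rot"][1]))-180,o["contact_force"],o["gripper_width"])
for cam in("wrist","top","scene"):
    c=read_camera(cam);g=cv2.cvtColor(c["img"],cv2.COLOR_BGR2GRAY).astype(float)
    cv2.imwrite(f"pics/e_{cam}_{o['t']:.1f}.png",c["img"])
    if cam=="scene": continue
    def line(x0,z,sgn,ys,w=.022):  # scan in world x at each y, subpixel sampling, robustly fit x(y)
        pts=[]
        for y in ys:
            xs=np.arange(x0(y)-w,x0(y)+w,.0004)
            p=proj(c,np.c_[xs,np.full_like(xs,y),np.full_like(xs,z)]).astype(np.float32)
            if p.min()<2 or p[:,0].max()>557 or p[:,1].max()>417: continue
            v=cv2.GaussianBlur(cv2.remap(g.astype(np.float32),p[:,:1],p[:,1:],1),(1,9),0).ravel()
            d=np.diff(v)*sgn
            if d.max()>2.0: pts.append((xs[d.argmax()],y))
        if len(pts)<6: return None
        vx,vy,x,y=cv2.fitLine(np.array(pts,np.float32),cv2.DIST_WELSCH,0,.001,.001).ravel()
        return "ang",np.degrees(np.arctan(vx/vy)),"x@y=0",x-y*vx/vy,"n",len(pts)
    ax=lambda y:.6065+.0414*(y-.0139)
    ys=np.linspace(-.10,.105,60)
    print(cam,"plate+",line(lambda y:ax(y)+.065,.012,1,ys));print(cam,"plate-",line(lambda y:ax(y)-.065,.012,-1,ys))
    ys=np.linspace(-.05,.07,50)
    print(cam,"sled+",line(lambda y:ax(y)+.029,.018,-1,ys,.012));print(cam,"sled-",line(lambda y:ax(y)-.029,.018,1,ys,.012))
    ys=np.linspace(-.2,-.135,30)
    print(cam,"rail+",line(lambda y:ax(y)+.032,.022,1,ys,.008));print(cam,"rail-",line(lambda y:ax(y)-.032,.022,-1,ys,.008))
E
python3 edges.py
```

```text
17.325 [0.6044 0.0561 0.0023] -92.4085498201113 [-11.8765   1.1349  16.4542] 0.13273200281531566
wrist plate+ ('ang', np.float32(1.7597271), 'x@y=0', np.float32(0.671474), 'n', 50)
wrist plate- ('ang', np.float32(4.438835), 'x@y=0', np.float32(0.5393998), 'n', 44)
wrist sled+ ('ang', np.float32(2.2006092), 'x@y=0', np.float32(0.63146347), 'n', 21)
wrist sled- ('ang', np.float32(-9.872558), 'x@y=0', np.float32(0.58372927), 'n', 30)
wrist rail+ None
wrist rail- None
top plate+ None
top plate- ('ang', np.float32(3.6466353), 'x@y=0', np.float32(0.5387819), 'n', 27)
top sled+ None
top sled- ('ang', np.float32(1.9342318), 'x@y=0', np.float32(0.56886685), 'n', 7)
top rail+ None
top rail- None
```

The force is 16 N downward and 12 N sideways, so I'm pressing on the sled. I'll ease up in small steps.

Call:
{"name": "carry_out", "arguments": {"rows": "0 0 0.7 0;0 0 0 0;0 0 0 0"}}

```text
t: 17.85
eef_pos: [0.6066, 0.0554, 0.0022]
tool_rot: [-0.001, 0.722, 0.692, -0.001]
contact_force: [-5.4, 2.7, 4.9]
gripper_width: 0.135
grasp_force: 32.3
```

Call:
{"name": "carry_out", "arguments": {"rows": "0 0 0.5 0;0 0 0 0;0 0 0 0"}}

```text
t: 18.23
eef_pos: [0.6083, 0.0541, 0.0026]
tool_rot: [-0.0, 0.722, 0.692, -0.0]
contact_force: [-1.3, 0.6, -3.3]
gripper_width: 0.134
grasp_force: 31.0
```

Call:
{"name": "carry_out", "arguments": {"rows": "0 0 -0.3 0;0 0 0 0"}}

```text
t: 18.48
eef_pos: [0.6083, 0.0545, 0.0027]
tool_rot: [-0.0, 0.722, 0.692, -0.0]
contact_force: [-0.6, -0.4, -3.8]
gripper_width: 0.134
grasp_force: 31.0
```

```bash
cat > ed2.py <<'E'
from h import *
np.set_printoptions(precision=4,suppress=True,linewidth=150)
o=get_obs();print(o["t"],o["eef_pos"],np.degrees(2*np.arctan2(o["tool_rot"][2],o["tool_rot"][1]))-180,o["contact_force"],o["gripper_width"])
c=read_camera("wrist");g=cv2.cvtColor(c["img"],cv2.COLOR_BGR2GRAY).astype(np.float32)
cv2.imwrite(f"pics/w_{o['t']:.1f}.png",c["img"])
def scan(off,z,sgn,ys,w):
    out=[]
    for y in ys:
        x0=.6065+.0414*(y-.0139)+off
        xs=np.arange(x0-w,x0+w,.0004)
        p=proj(c,np.c_[xs,np.full_like(xs,y),np.full_like(xs,z)]).astype(np.float32)
        if p.min()<2 or p[:,0].max()>557 or p[:,1].max()>417: out.append(np.nan);continue
        v=cv2.GaussianBlur(cv2.remap(g,p[:,:1],p[:,1:],1),(1,9),0).ravel();d=np.diff(v)*sgn
        out.append(1000*(xs[d.argmax()]-.0414*y) if d.max()>2 else np.nan)
    return np.array(out)
Y=np.arange(.11,-.11,-.01)
T=[Y*1000,scan(.065,.012,1,Y,.015),scan(-.065,.012,-1,Y,.015),scan(.029,.018,-1,Y,.01),scan(-.029,.018,1,Y,.01)]
print(np.round(np.array(T).T,1))
E
python3 ed2.py
```

```text
18.475 [0.6083 0.0545 0.0027] -92.4755638829597 [-0.5552 -0.4027 -3.7688] 0.1336667551316147
[[ 110.   671.1  542.7    nan    nan]
 [ 100.   671.1  542.7    nan    nan]
 [  90.   671.1  542.7    nan    nan]
 [  80.   671.1  542.7  635.3  575.7]
 [  70.   671.1  542.7  635.3  575.7]
 [  60.   671.1  542.7  635.3  575.7]
 [  50.   671.1  542.7  635.3  575.7]
 [  40.   671.1  542.7  634.9  575.7]
 [  30.   671.1  542.7  635.3  575.7]
 [  20.   671.1  542.7  637.7    nan]
 [  10.   671.9  531.9    nan    nan]
 [   0.   684.3    nan    nan    nan]
 [ -10.     nan    nan    nan    nan]
 [ -20.   659.1  537.9    nan    nan]
 [ -30.   677.5  527.1    nan    nan]
 [ -40.     nan    nan  643.3    nan]
 [ -50.     nan    nan    nan    nan]
 [ -60.   670.3  540.3    nan    nan]
 [ -70.   675.1    nan    nan    nan]
 [ -80.     nan    nan    nan    nan]
 [ -90.     nan    nan    nan    nan]
 [-100.     nan    nan    nan    nan]]
```

Alignment is very good: the plate's mid line is 606.9 and the sled's is 605.5 (mm), with the same heading. I'll shift 1.2 mm and lower a little so the sled stays seated.

Call:
{"name": "carry_out", "arguments": {"rows": "0.6 0 -0.4 0;0.6 0 0 0;0 0 0 0;0 0 0 0"}}

```text
t: 19.02
eef_pos: [0.6096, 0.0546, 0.0024]
tool_rot: [0.0, 0.722, 0.692, 0.0]
contact_force: [-0.5, 0.2, -3.0]
gripper_width: 0.136
grasp_force: 31.0
```

Call:
{"name": "carry_out", "arguments": {"rows": "0 0 -0.5 0;0 0 0 0;0 0 0 0"}}

```text
t: 19.4
eef_pos: [0.6096, 0.0547, 0.0022]
tool_rot: [0.0, 0.722, 0.692, 0.0]
contact_force: [-2.2, 0.2, 1.4]
gripper_width: 0.133
grasp_force: 31.7
```

Call:
{"name": "carry_out", "arguments": {"rows": "-0.2 -5 0 0;-0.3 -8 0 0;-0.4 -10 0 0;-0.4 -10 0 0;-0.4 -10 0 0;-0.4 -10 0 0;-0.4 -10 0 0;-0.4 -10 0 0;-0.3 -7 0 0;0 0 0 0"}}

```text
t: 20.65
eef_pos: [0.6066, -0.0268, 0.0022]
tool_rot: [0.0, 0.723, 0.691, -0.0]
contact_force: [-0.4, 1.6, 5.5]
gripper_width: 0.135
grasp_force: 32.4
```

Call:
{"name": "carry_out", "arguments": {"rows": "-0.4 -5 0.2 0;-0.4 -8 0 0;-0.4 -10 0 0;-0.4 -10 0 0;-0.4 -10 0 0;-0.4 -10 0 0;-0.4 -10 0 0;-0.4 -8 0 0;-0.2 -4 0 0;0 0 0 0"}}

```text
t: 21.9
eef_pos: [0.6028, -0.1013, 0.0022]
tool_rot: [0.0, 0.722, 0.691, -0.0]
contact_force: [0.5, 2.5, 6.3]
gripper_width: 0.138
grasp_force: 32.3
```

```bash
python3 ed2.py
python3 - <<'E'
from h import *
c=read_camera("top");cv2.imwrite("pics/t_a.png",c["img"])
for n in("wrist",):
  c=read_camera(n)
  for k,z in(("handle",.05),("sled",.012),("tray",.018),("specimen",.018)):
    for r in place_of(n,k): print(k,r["centre"],r["confidence"],at(c,r["centre"],z)[:2])
E
```

```text
21.9 [ 0.6028 -0.1013  0.0022] -92.50308900578214 [0.4768 2.5077 6.2939] 0.1380269640708828
[[ 110.     nan    nan    nan    nan]
 [ 100.     nan    nan    nan    nan]
 [  90.     nan    nan    nan    nan]
 [  80.     nan    nan    nan    nan]
 [  70.     nan    nan    nan    nan]
 [  60.     nan    nan    nan    nan]
 [  50.     nan    nan    nan    nan]
 [  40.     nan    nan    nan    nan]
 [  30.     nan    nan    nan    nan]
 [  20.   671.1  542.3    nan    nan]
 [  10.   671.1  542.7    nan    nan]
 [   0.   671.1  542.3    nan    nan]
 [ -10.   671.1  542.3    nan    nan]
 [ -20.   671.1  542.3    nan    nan]
 [ -30.   670.7  542.3    nan    nan]
 [ -40.   671.1  542.3    nan    nan]
 [ -50.   670.7  542.3    nan    nan]
 [ -60.   671.1  542.3    nan    nan]
 [ -70.   670.7  542.7  634.5  576.9]
 [ -80.   670.7  542.7  636.1  576.9]
 [ -90.   670.7  542.7  636.1  576.9]
 [-100.   670.7  553.5  636.1  576.9]]
handle [275.7, 288.2] 0.64 [ 0.60263504 -0.09568936]
sled [276.0, 329.0] 0.81 [ 0.60050947 -0.14932678]
```

The sled is centred in the rails. I'll go most of the remaining 34 mm or so, then creep until it touches the stop.

Call:
{"name": "carry_out", "arguments": {"rows": "-0.2 -5 0 0;-0.3 -7 0 0;-0.3 -7 0 0;-0.2 -5 0 0;-0.1 -3 0 0;0 0 0 0;0 0 0 0"}}

```text
t: 23.12
eef_pos: [0.6017, -0.1275, 0.0022]
tool_rot: [-0.0, 0.722, 0.692, -0.0]
contact_force: [1.0, 3.2, 4.8]
gripper_width: 0.131
grasp_force: 32.3
```

Call:
{"name": "carry_out", "arguments": {"rows": "0 -1.5 0 0;-0.1 -1.5 0 0;0 -1 0 0;-0.1 -1 0 0;0 0 0 0;0 0 0 0"}}

```text
t: 23.88
eef_pos: [0.6015, -0.132, 0.0022]
tool_rot: [-0.0, 0.722, 0.692, 0.0]
contact_force: [0.4, 4.6, 4.8]
gripper_width: 0.132
grasp_force: 32.3
```

Call:
{"name": "carry_out", "arguments": {"rows": "0 -1 0 0;0 -1 0 0;-0.1 -1 0 0;0 0 0 0;0 0 0 0"}}

```text
t: 24.5
eef_pos: [0.6015, -0.1347, 0.0022]
tool_rot: [-0.0, 0.722, 0.692, 0.0]
contact_force: [0.4, 5.1, 4.8]
gripper_width: 0.133
grasp_force: 32.3
```

Call:
{"name": "carry_out", "arguments": {"rows": "0 -1 0 0;-0.1 -1 0 0;0 0 0 0;0 0 0 0"}}

```text
t: 25.0
eef_pos: [0.6015, -0.1346, 0.0022]
tool_rot: [-0.001, 0.721, 0.692, 0.001]
contact_force: [0.5, 10.1, 4.9]
gripper_width: 0.137
grasp_force: 32.2
```

It reached the stop at the expected place, with y force rising and no motion. A small confirming push, then ease off and release.

Call:
{"name": "carry_out", "arguments": {"rows": "0 -1 0 0;0 0 0 0;0 0 0 0;0 1 0 0;0 0.8 0 0;0 0 0 0"}}

```text
t: 25.75
eef_pos: [0.6015, -0.1347, 0.0022]
tool_rot: [-0.001, 0.722, 0.692, 0.001]
contact_force: [0.4, 8.0, 4.9]
gripper_width: 0.135
grasp_force: 32.2
```

Call:
{"name": "carry_out", "arguments": {"rows": "0 0 0 0;0 0 0 0;0 0 0 0;0 0 0 0;0 0 0 0", "claw": 50}}

```text
t: 26.38
eef_pos: [0.6013, -0.1368, 0.0021]
tool_rot: [0.0, 0.722, 0.692, -0.0]
contact_force: [-0.1, 0.8, -0.8]
gripper_width: 0.584
grasp_force: 0.0
```

Run:
```python
from h import *
np.set_printoptions(precision=4,suppress=True)
o=get_obs();print(o["eef_pos"],o["contact_force"],o["gripper_width"],o["grasp_force"])
c=read_camera("wrist");g=cv2.cvtColor(c["img"],6).astype(np.float32)
for off in(-.02,-.015,.015,.02):
    ys=np.arange(-.06,-.13,-.0004);xs=.6067+.0414*ys+off
    p=proj(c,np.c_[xs,ys,np.full_like(ys,.018)]).astype(np.float32)
    v=cv2.GaussianBlur(cv2.remap(g,p[:,:1],p[:,1:],1),(1,9),0).ravel();d=np.diff(v);print("rear edge y",ys[d.argmax()],d.max())
```

```text
[ 0.6013 -0.1368  0.0021] [-0.1393  0.8218 -0.7656] 0.5840378388188824 0.0
rear edge y -0.10159999999999975 33.270027
rear edge y -0.10199999999999974 32.948227
rear edge y -0.10279999999999974 33.737106
rear edge y -0.10319999999999974 33.479507
```

Released. I'll retreat straight up, then back, and check the sled's rear edge against the plate's rear edge (220 mm apart when home).

Call:
{"name": "carry_out", "arguments": {"rows": "0 0 10 0;0 0 30 0;0 0 40 0;0 10 40 0;0 40 20 0;0 50 0 0;0 30 0 0;0 0 0 0;0 0 0 0"}}

```text
t: 27.55
eef_pos: [0.6015, -0.0076, 0.1424]
tool_rot: [0.0, 0.722, 0.691, -0.0]
contact_force: [0.2, 0.3, -0.6]
gripper_width: 0.586
grasp_force: 0.0
```

Run:
```python
from h import *
np.set_printoptions(precision=4,suppress=True)
o=get_obs();print(o["t"],o["eef_pos"],o["contact_force"])
c=read_camera("wrist");g=cv2.cvtColor(c["img"],6).astype(np.float32);cv2.imwrite("pics/fin_w.png",c["img"])
def edge(y0,z,sgn,off):
    ys=np.arange(y0+.02,y0-.02,-.0004);xs=.6067+.0414*ys+off
    p=proj(c,np.c_[xs,ys,np.full_like(ys,z)]).astype(np.float32)
    v=cv2.GaussianBlur(cv2.remap(g,p[:,:1],p[:,1:],1),(1,7),0).ravel();d=np.diff(v)*sgn;return ys[d.argmax()],d.max(),p.min(0),p.max(0)
for off in(-.02,0,.02): print(edge(-.1025,.018,1,off)[:2],edge(.113,.012,-1,off))
for n in("scene","top"):
  cc=read_camera(n);cv2.imwrite(f"pics/fin_{n}.png",cc["img"])
  for k,z in(("tray",.018),("handle",.05),("specimen",.018),("focus",.012),("clay_sample",0),("pale_sample",0),("jar",0)):
    for r in place_of(n,k):
      if r["confidence"]>.4: print(n,k,np.round(r["centre"],1),round(r["confidence"],2),at(cc,r["centre"],z)[:2])
  if n=="top":
    im=cc["img"].astype(int);m=((im[...,2]>150)&(im[...,1]>120)&(im[...,0]<110));ys,xs=np.nonzero(m[190:230,400:450]);print("yellow",at(cc,(400+xs.mean(),190+ys.mean()),.022),xs.min()+400,xs.max()+400)
```

```text
27.55 [ 0.6015 -0.0076  0.1424] [ 0.2171  0.321  -0.5606]
(np.float64(-0.09969999999999989), np.float32(18.959595)) (np.float64(0.11659999999999954), np.float32(23.924835), array([258.0696,  38.9543], dtype=float32), array([259.0027,  89.2092], dtype=float32))
(np.float64(-0.10049999999999988), np.float32(18.649628)) (np.float64(0.11579999999999951), np.float32(23.60382), array([281.1358,  37.8247], dtype=float32), array([281.3038,  88.1788], dtype=float32))
(np.float64(-0.10169999999999987), np.float32(11.768982)) (np.float64(0.11499999999999949), np.float32(25.531677), array([303.3101,  36.6793], dtype=float32), array([304.5838,  87.1378], dtype=float32))
scene tray [283.6 202.5] 0.97 [0.4352 0.0209]
scene tray [165.4 197.4] 0.56 [ 0.5992 -0.2409]
scene handle [268.6 284.1] 0.85 [0.7015 0.1842]
scene handle [194.7 205.2] 0.71 [ 0.6045 -0.1217]
scene handle [308.9 197.6] 0.64 [0.416  0.0845]
scene specimen [361.4 317.7] 0.77 [0.6412 0.3667]
scene specimen [168.7 195.9] 0.72 [ 0.5895 -0.2387]
scene focus [168.8 199.7] 0.66 [ 0.5958 -0.2328]
scene clay_sample [382.5 286.6] 0.97 [0.5273 0.354 ]
scene pale_sample [356.9 238.6] 0.6 [0.4262 0.231 ]
scene jar [266.2 179.9] 0.76 [ 0.3629 -0.0938]
top tray [183.  110.2] 0.78 [0.7666 0.2259]
top tray [297.1 280.5] 0.57 [0.424  0.0005]
top handle [208.8 144.6] 0.89 [0.6842 0.1664]
top handle [263.9 296.3] 0.86 [0.3981 0.0636]
top specimen [120.2 179.6] 0.61 [0.6257 0.3507]
top pale_sample [181.9 275.8] 0.91 [0.4338 0.2275]
top jar [352.2 317. ] 0.6 [ 0.3495 -0.108 ]<stdin>:16: RuntimeWarning: Mean of empty slice.
  ret = ret.dtype.type(ret / rcount)
Traceback (most recent call last):
ValueError: zero-size array to reduction operation minimum which has no identity
```

```bash
python3 -c "
from station import *
print(hand_in())"
```

```text
the job is handed in; nothing more can be done
None
```

I put the specimen upright in the sled's tray, slid the sled between the rails to a firm stall at the stop's expected position (camera estimates within about 3 mm), let go and handed the job in at about 28 s. The specimen was last clearly seen upright before the slide, and hand-in gave no verdict.

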